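# Push the row of bearings home in the magazine and shut its gate

### The arm

A 6-joint arm with a two-finger parallel gripper is mounted at the origin on a cart in front of the work surface, level with it; the furniture and walls round the work are solid. World frame = base frame: x ahead of the robot, y to its left, z up, the work surface at z = 0. Lengths are in m, angles in degrees, forces in N, time in s.
With the tool pointing down it reaches from about 0.425 to 1.125 m from the base axis. Payload 14.9 kg.
Tool frame: the origin (TCP) lies on the centre line of the jaws, within the pads' length; the fingertips stand 8 mm ahead of it and the grasp point (between the pads) lies 11 mm behind it; z points along the fingers, y is the direction in which the jaws open and shut (so a half turn about z gives the same grasp; the last joint's range is limited). The gripper opens to 91 mm and grips with 3 to 60 N. Pads are 32 mm wide; open, the fingers measure 118 mm over their backs; the gripper's body (76 mm by 178 mm) begins 60 mm behind the grasp point.
Start: joints at [-66.079, 21.709, 99.362, -0, 58.929, -1.908], TCP at [0.305, -0.63, 0.222] pointing down, gripper open.
Joint ranges: [-158.91, 158.91], [-42.39, 125.64], [0.06, 152.35], [-60.88, 240.88], [17.5, 164.5], [-176.32, 176.32]. Speed limits (degrees/s): [108.29, 108.29, 136.94, 180, 180, 180].

### API

Orientations are given as [roll, pitch, yaw] about the fixed x, y, z axes, in that order (R = Rz(yaw) Ry(pitch) Rx(roll)).
In Python, from rig import ctrl gives the robot as it stands.
- The arm moves only by the tool jog_arm, never from a script. Its argument "increments" is a list of rows, each an object of numbers: "grip": the closure, from 0 (fully open) to 1 (shut); "dx", "dy", "dz": the shift along the tool's x, y, z in mm; "wx", "wy", "wz": the turn, a rotation vector about the tool's x, y, z in rad. In form: [{"grip": .., "dx": .., "dy": .., "dz": .., "wx": .., "wy": .., "wz": ..}, ...]. A call has 1 to 10 rows; each row is the pose to reach, as a shift and turn from the pose commanded when the call began, along the tool's axes at that moment; what a row does not reach only later rows make up. A row lasts 1/12 s, in which the tool goes at most 41.7 mm and 7.16 degrees, less where a joint would pass 70% of its speed; a pose out of reach is approached as far as the arm can. A call with a gripper value outside its range is refused whole. The fingers move at their own pace and stop on an object; "squeeze" is the grip in N (left out, the last holds). Time passes only in rows, so rows that repeat a pose let the fingers close. It gives the time, the measured TCP pose, the force and the opening at its end, in the units of the state.
- ctrl.get_obs(): the state, without advancing time (a new reading comes with each control period).
- ctrl.read_camera(name): name is "scene" or "top"; returns the picture (400x640x3 uint8, red, green, blue); there is no depth.
- ctrl.camera_params(name): a dict with "intrinsics" (3x3 intrinsics, pixels), "distortion" ([k1, k2, p1, p2, k3] as OpenCV has them; the pictures are not rectified), "rvec" (rotation vector, rad) and "tvec" (3), from world to camera coordinates, as OpenCV has them. Camera axes: x right, y down, z forward; pixel columns grow to the right and rows downward; lengths in m; the calibration is good to about 2 mm. A picture is of the moment at which its call begins. camera_params takes no time and is no camera call.
- ctrl.hand_in(): hands the job in, once; it reports no verdict.
The state is a dict: "time_s": time; "qpos": joint angles; "qvel": joint speeds; "joint_efforts": joint torques, N m; "eef_pos": TCP position; "orientation": TCP orientation; "ft_force": force on the tool from outside, world axes, zero at the start; "wrist_torque": the same for the moment, N m; "width": finger opening in m.
Only numpy, scipy, OpenCV 4.12 (cv2) and the standard library are available. Lean on these libraries where they do the work, as an engineer would, in place of code of your own. Each camera call takes 0.05 s, during which the arm holds its last target. There are 200 camera calls.

### The job

Three ball bearings lie in a touching row in the metal track on the workbench. With the fingertips push the rear bearing so that the whole row slides along the track as one train, staying together, until it is fully home against the end stop; then push the tab of the little gate so that its bar slides fully across the track behind the row. Push only: do not lift or tip a bearing, and leave the other things on the bench where they are.

Things in the scene. Friction and masses are not known exactly. Their poses are not given: they have to be found in the camera images.
- track: fixed bearing track, dark floor, aluminium walls, 352x74 mm. Origin on the bench top under mid-channel; +x along the channel to the end stop (roughly to the robot's left), +y to the gate tab's side (the robot's side), z up. Channel 58 mm wide, floor 10 mm above the bench, side walls 8 mm thick with tops 18 mm above the bench. Open entry end at x = -0.170, stop face at x = +0.165
- stop_face (a point): the middle of the end stop's face, 19 mm above the bench, 9 mm above the channel floor; track axes. The steel stop is 34 mm high and 17 mm thick
- bearing_1: loose steel ball bearing lying flat in the channel, 54 mm outer diameter, 18 mm high (top 28 mm above the bench), about 0.2 kg; origin under its centre on the channel floor. Front of the row, nearest the end stop; fully home its centre is 27 mm from the stop face (track x = 0.138)
- bearing_2: loose steel ball bearing lying flat in the channel, 54 mm outer diameter, 18 mm high (top 28 mm above the bench), about 0.2 kg; origin under its centre on the channel floor. Middle of the row; home at track x = 0.084
- bearing_3: loose steel ball bearing lying flat in the channel, 54 mm outer diameter, 18 mm high (top 28 mm above the bench), about 0.2 kg; origin under its centre on the channel floor. Rear of the row, nearest the open entry end: the one to push; home at track x = 0.030, its rear edge then at track x = 0.003. The channel behind it is empty
- gate (a joint): sliding steel gate, moving along the track's -y: 0 m drawn fully out (open), 0.052 m fully shut (hard end); starts at 0 to 0.010. About 1.5 N of friction, no spring, stays where left. Its bar is 8 mm thick, centred at track x = -0.008, 18.5 to 29.5 mm above the bench (just over the wall); it passes behind the rear bearing, with 7 mm to spare, only when the row is home
- gate_tab (a point): centre of the outer face (looking along track +y, towards the robot) of the gate's upright tab, 34 mm above the bench; push it along track -y. Tab 26 mm wide along the track, 8 mm thick, 15.5 to 59.5 mm above the bench. It lies at track (-0.008, 0.107 - joint value). The bench outside it is free for 60 mm. Track axes
- v_block: bystander: ground steel V-block, 50x52x45 mm, loose on the bench beyond the track's entry end; origin under its centre
- collet: bystander: steel spring collet standing upright, 29 mm across, 34 mm high, loose on the bench beyond the track; origin under its centre
- nut: bystander: dark hex nut, 22 mm across, 10 mm high, loose on the bench beyond the track; origin under its centre
- gear_hub: bystander: dark toothed gear with a hub, 56 mm across, 30 mm high, loose on the bench on the robot's side of the track near its entry end; origin under its centre
- micrometer: bystander: micrometer lying flat, 38x106x14 mm, loose on the bench on the robot's side of the track near its stop end; origin under its centre
- cup: bystander: empty cup, 53 mm across, 57 mm high, loose on the bench past the end stop; origin under its centre
Not all that is in view belongs to the job. Leave any turquoise look-alike of the bearing_3 alone.

How it is judged (in metres and radians):
On the way, in this order (a step that is already met when the one before it is completed fails the run):
1. the row of three bearings is home against the end stop, the gate still open (x of bearing_1 in the frame of track above 0.134 m and x of bearing_2 in the frame of track above 0.0795 m and x of bearing_3 in the frame of track above 0.025 m and z of each of bearing_1, bearing_2, bearing_3 in the frame of track below 0.014 m and value of joint gate below 0.02 m), for 0.2 s.
2. the gate is pushed fully shut behind the row (x of bearing_1 in the frame of track above 0.134 m and x of bearing_2 in the frame of track above 0.0795 m and x of bearing_3 in the frame of track above 0.025 m and z of each of bearing_1, bearing_2, bearing_3 in the frame of track below 0.014 m and value of joint gate above 0.047 m), for 0.2 s.
At the end, for the whole second after the job is handed in: All three bearings lie flat in the channel at rest, the front one within 4 mm of the end stop, the others within 5 mm of their home places behind it, and the gate is within 5 mm of fully shut (all of step 2 and linear speed of each of bearing_1, bearing_2, bearing_3 below 0.01 m/s); the robot touches nothing.
It fails at once if a bearing is lifted (more than 6 mm) or tipped (z of any of bearing_1, bearing_2, bearing_3 in the frame of track above 0.016 m or angle between any of bearing_1, bearing_2, bearing_3's own z axis and vertical above 0.25 rad).
It fails at once if the row is pulled apart: neighbours more than 10 mm from touching (distance between bearing_1 and bearing_2 above 0.064 m or distance between bearing_2 and bearing_3 above 0.064 m).
It fails at once if a bystander is moved more than 20 mm (distance of any of v_block, collet, nut, gear_hub, micrometer, cup from where it was at the start of the episode above 0.02 m).
It also fails if it takes over 45 s, if anything falls off the work surface, if the arm or the gripper's body presses on something with over 40 N, if the wrist force passes 120 N, or if a joint passes its speed limit or range.

## Working session

There is one attempt and no reset: what is moved stays moved. The work goes in short steps, Python scripts to look and compute and a tool call to move; the robot and the scene stay as the last step left them, time stands still between calls to the robot, and variables do not carry over. Pictures are saved under pics/ and viewed, about 8 in all and at most 12, crops included, and the job is handed in when it is done.

Besides the shell and the picture viewer there is one more tool, called after ">>>" as name(argument=value, ...), one argument or row to a line, values as JSON. jog_arm: Moves the arm, as the interface text tells. Its arguments: {"type":"object","properties":{"increments":{"type":"array","items":{"type":"object","properties":{"grip":{"type":"number"},"dx":{"type":"number"},"dy":{"type":"number"},"dz":{"type":"number"},"wx":{"type":"number"},"wy":{"type":"number"},"wz":{"type":"number"}}}},"squeeze":{"type":"number"}},"required":["increments"]}

```bash
mkdir -p pics; ls
cat > h.py <<'E'
import numpy as np, cv2
from rig import ctrl
def snap(name,f):
    im=ctrl.read_camera(name); cv2.imwrite(f'pics/{f}.png',im[:,:,::-1]); return im
def ray(name,pts,z):
    p=ctrl.camera_params(name); K=np.array(p['intrinsics']);d=np.array(p['distortion'])
    R=cv2.Rodrigues(np.array(p['rvec'],float))[0]; t=np.array(p['tvec'],float).ravel()
    u=cv2.undistortPoints(np.array(pts,float).reshape(-1,1,2),K,d).reshape(-1,2)
    D=np.c_[u,np.ones(len(u))]@R; C=-R.T@t
    return C+D*((z-C[2])/D[:,2])[:,None]
def proj(name,P):
    p=ctrl.camera_params(name)
    return cv2.projectPoints(np.array(P,float),np.array(p['rvec'],float),np.array(p['tvec'],float),np.array(p['intrinsics']),np.array(p['distortion']))[0].reshape(-1,2)
E
python3 - <<'E'
from h import *
snap('top','t0');snap('scene','s0');print(ctrl.get_obs())
E
```

```text
pics
{'time_s': 0.1, 'qpos': array([-6.60805731e+01,  2.17339120e+01,  9.93937293e+01, -4.66594291e-04,
        5.89287625e+01, -1.90708256e+00]), 'qvel': array([-0.11258216, -0.1097471 , -0.1826837 ,  0.06214501,  0.00845564,
       -0.01961977]), 'joint_efforts': array([ 9.34473173e-04, -7.65045404e+01, -4.35292947e+01,  6.52374141e-02,
        3.98972060e-02,  4.08042155e-06]), 'eef_pos': array([ 0.30480935, -0.62974993,  0.22136068]), 'orientation': array([-1.79943614e+02, -1.47785135e-03,  2.58267497e+01]), 'ft_force': array([-0.23483509, -0.51411782, -0.28452344]), 'wrist_torque': array([-0.00895482,  0.01173697, -0.03647612]), 'width': 0.09113943456195552}
```

View pics/t0.png

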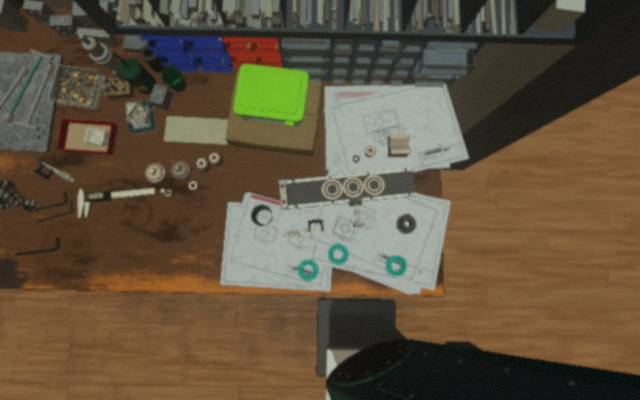

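View pics/s0.png

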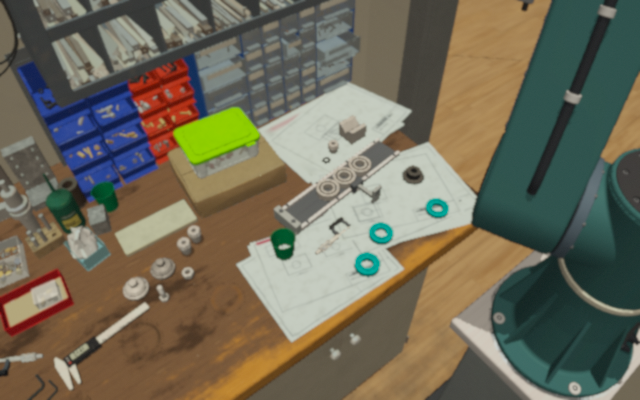

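The top view shows the track from (282,193), the stop end, to (415,183), the entry. The bearings are at about (332,188), (353,186) and (375,184), and the gate is near (355,203). I'll enlarge this area.

Run:
```python
from h import *
t=cv2.imread('pics/t0.png');s=cv2.imread('pics/s0.png')
cv2.imwrite('pics/t0c.png',cv2.resize(t[140:240,265:425],None,fx=5,fy=5,interpolation=cv2.INTER_CUBIC))
cv2.imwrite('pics/s0c.png',cv2.resize(s[130:240,265:425],None,fx=5,fy=5,interpolation=cv2.INTER_CUBIC))
# rough
print(ray('top',[[282,193],[415,183],[332,188],[353,186],[375,184],[355,203]],.028).round(3))
```

```text
[[ 0.536  0.278  0.028]
 [ 0.569 -0.063  0.028]
 [ 0.551  0.151  0.028]
 [ 0.558  0.097  0.028]
 [ 0.564  0.04   0.028]
 [ 0.514  0.092  0.028]]
```

View pics/t0c.png

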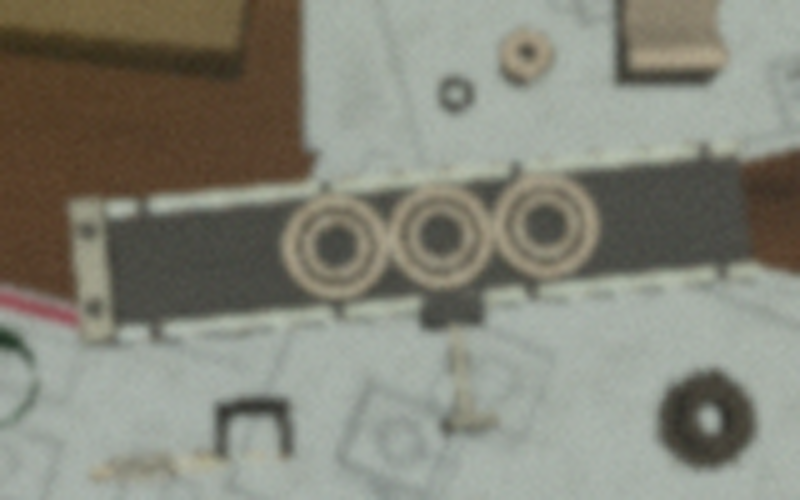

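View pics/s0c.png

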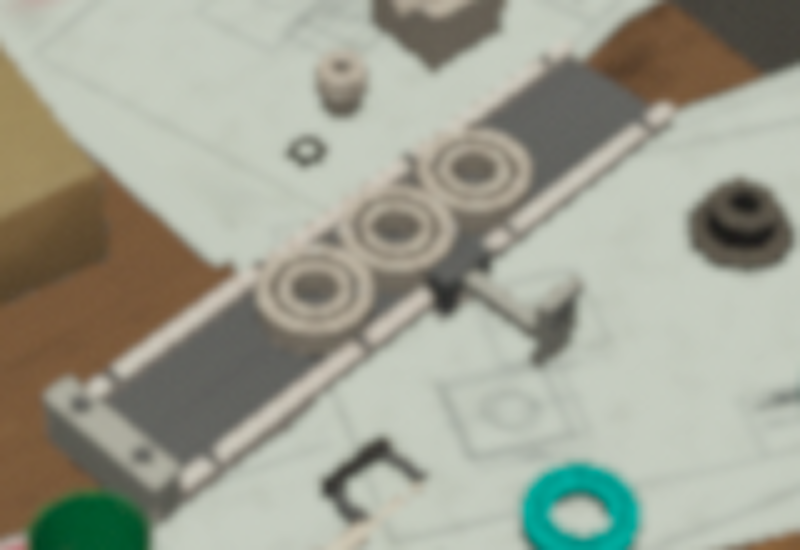

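Run:
```python
from h import *
c=lambda L:[[265+(u+.5)/5-.5,140+(v+.5)/5-.5] for u,v in L]
cs=lambda L:[[265+(u+.5)/5-.5,130+(v+.5)/5-.5] for u,v in L]
b=ray('top',c([(337,246),(441,236),(546,226)]),.028);print('b top',b.round(4))
print('b scene',ray('scene',cs([(316,289),(396,229),(475,169)]),.028).round(4))
w=ray('top',c([(125,207),(700,156),(125,336),(700,277)]),.018);print('walls',w.round(4))
print('stop top corners',ray('top',c([(72,203),(102,200),(80,340),(112,337)]),.034).round(4))
print('tab top',ray('top',c([(470,420),(445,430),(497,424)]),.0595).round(4))
print('tab bottom scene',ray('scene',cs([(540,362)]),.0155).round(4),'top corners',ray('scene',cs([(577,280),(545,318)]),.0595).round(4))
d=b[0]-b[2];print('b axis',np.degrees(np.arctan2(d[1],d[0])),np.linalg.norm(d))
for i,j in((0,1),(2,3)):
  d=w[i]-w[j];print(np.degrees(np.arctan2(d[1],d[0])))
```

```text
b top [[0.5493 0.1507 0.028 ]
 [0.5555 0.0974 0.028 ]
 [0.5618 0.0433 0.028 ]]
b scene [[0.5457 0.1526 0.028 ]
 [0.5523 0.0997 0.028 ]
 [0.5595 0.0448 0.028 ]]
walls [[ 0.5693  0.2607  0.018 ]
 [ 0.6024 -0.0391  0.018 ]
 [ 0.5019  0.2588  0.018 ]
 [ 0.5383 -0.0382  0.018 ]]
stop top corners [[0.5679 0.2866 0.034 ]
 [0.5697 0.2714 0.034 ]
 [0.4976 0.2803 0.034 ]
 [0.4994 0.2641 0.034 ]]
tab top [[0.459  0.0858 0.0595]
 [0.4539 0.0981 0.0595]
 [0.4573 0.0726 0.0595]]
tab bottom scene [[0.4571 0.0924 0.0155]] top corners [[0.4572 0.0748 0.0595]
 [0.4492 0.101  0.0595]]
b axis 96.65313292967619 0.10813770578858932
96.29394199387836
96.99524306331375
```

Measured: the track axis points at about 96.7° in world yaw, the origin is at about (0.554, 0.104), and bearing_3 is at track x≈-0.060, so the push is about 90 mm. Next I'll move above the channel behind the row, with the gripper closed and turned to square up with the track.

>>> jog_arm(
  increments=[
    {"grip":1,"dx":40,"dy":-20,"dz":0,"wz":0.05},
    {"grip":1,"dx":75,"dy":-42,"wz":0.1},
    {"grip":1,"dx":110,"dy":-64,"wz":0.15},
    {"grip":1,"dx":145,"dy":-86,"wz":0.2},
    {"grip":1,"dx":180,"dy":-110,"wz":0.25},
    {"grip":1,"dx":212,"dy":-135,"wz":0.3},
    {"grip":1,"dx":243,"dy":-162,"wz":0.333},
    {"grip":1,"dx":273,"dy":-190,"wz":0.333},
    {"grip":1,"dx":303,"dy":-219,"wz":0.333},
    {"grip":1,"dx":333,"dy":-248,"wz":0.333},
  ],
  squeeze=10,
)

```text
validation failed for argument at $.in...
```

>>> jog_arm(
  increments=[
    {"grip":1,"dx":40,"dy":-20,"dz":0,"wx":0,"wy":0,"wz":0.05},
    {"grip":1,"dx":75,"dy":-42,"dz":0,"wx":0,"wy":0,"wz":0.1},
    {"grip":1,"dx":110,"dy":-64,"dz":0,"wx":0,"wy":0,"wz":0.15},
    {"grip":1,"dx":145,"dy":-86,"dz":0,"wx":0,"wy":0,"wz":0.2},
    {"grip":1,"dx":180,"dy":-110,"dz":0,"wx":0,"wy":0,"wz":0.25},
    {"grip":1,"dx":212,"dy":-135,"dz":0,"wx":0,"wy":0,"wz":0.3},
    {"grip":1,"dx":243,"dy":-162,"dz":0,"wx":0,"wy":0,"wz":0.333},
    {"grip":1,"dx":273,"dy":-190,"dz":0,"wx":0,"wy":0,"wz":0.333},
    {"grip":1,"dx":303,"dy":-219,"dz":0,"wx":0,"wy":0,"wz":0.333},
    {"grip":1,"dx":333,"dy":-248,"dz":0,"wx":0,"wy":0,"wz":0.333},
  ],
  squeeze=10,
)

```text
time_s: 0.93
eef_pos: [0.4966, -0.2604, 0.2218]
orientation: [-180.0, 0.0, 6.7]
ft_force: [0.8, 0.3, 0.5]
width: 0.0275
```

>>> jog_arm(
  increments=[
    {"grip":1,"dx":15,"dy":-35,"dz":5,"wx":0,"wy":0,"wz":0},
    {"grip":1,"dx":30,"dy":-70,"dz":15,"wx":0,"wy":0,"wz":0},
    {"grip":1,"dx":45,"dy":-105,"dz":28,"wx":0,"wy":0,"wz":0},
    {"grip":1,"dx":60,"dy":-138,"dz":44,"wx":0,"wy":0,"wz":0},
    {"grip":1,"dx":74,"dy":-170,"dz":62,"wx":0,"wy":0,"wz":0},
    {"grip":1,"dx":87,"dy":-200,"dz":82,"wx":0,"wy":0,"wz":0},
    {"grip":1,"dx":96,"dy":-220,"dz":102,"wx":0,"wy":0,"wz":0},
    {"grip":1,"dx":99,"dy":-229,"dz":122,"wx":0,"wy":0,"wz":0},
    {"grip":1,"dx":99,"dy":-229,"dz":140,"wx":0,"wy":0,"wz":0},
    {"grip":1,"dx":99,"dy":-229,"dz":150,"wx":0,"wy":0,"wz":0},
  ],
)

```text
time_s: 1.77
eef_pos: [0.5667, -0.0225, 0.0698]
orientation: [-180.0, 0.1, 6.8]
ft_force: [-0.3, 0.3, -1.0]
width: 0.0003
```

Run:
```python
from h import *
o=ctrl.get_obs();print(o['eef_pos'],o['orientation'],o['width'])
s=snap('scene','s1')[:,:,::-1];t=snap('top','t1')[:,:,::-1]
f=lambda a:cv2.resize(a,None,fx=4,fy=4,interpolation=cv2.INTER_CUBIC)
cv2.imwrite('pics/c1.png',np.vstack([f(s[130:205,265:465]),f(t[145:220,270:470])]))
```

```text
[ 0.56674844 -0.02251963  0.06978622] [-1.79972189e+02  1.42815530e-01  6.83019692e+00] 0.00031610421238337076
```

View pics/c1.png

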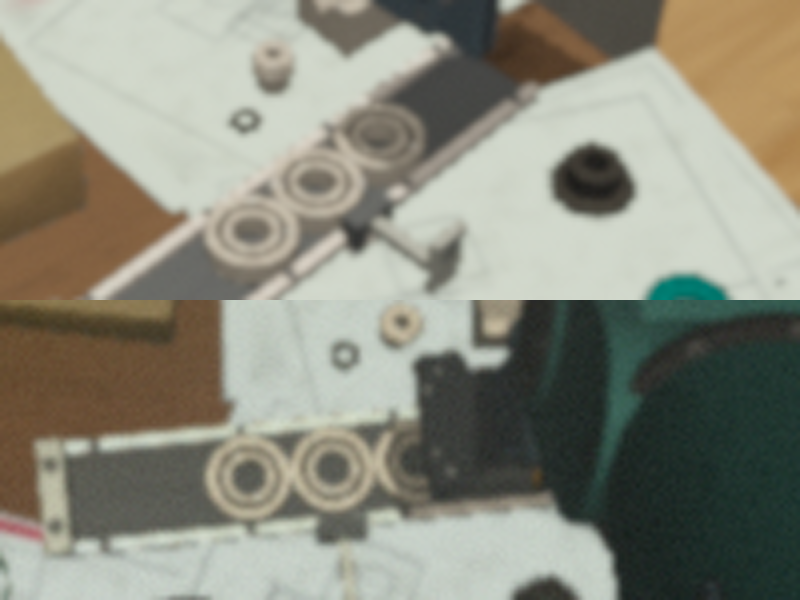

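The picture shows the fingers behind the row, over the channel and with no contact. Now I'll descend into the channel.

>>> jog_arm(
  increments=[
    {"grip":1,"dx":0,"dy":0,"dz":12,"wx":0,"wy":0,"wz":0},
    {"grip":1,"dx":0,"dy":0,"dz":24,"wx":0,"wy":0,"wz":0},
    {"grip":1,"dx":0,"dy":0,"dz":34,"wx":0,"wy":0,"wz":0},
    {"grip":1,"dx":0,"dy":0,"dz":42,"wx":0,"wy":0,"wz":0},
    {"grip":1,"dx":0,"dy":0,"dz":47,"wx":0,"wy":0,"wz":0},
    {"grip":1,"dx":0,"dy":0,"dz":49,"wx":0,"wy":0,"wz":0},
    {"grip":1,"dx":0,"dy":0,"dz":49,"wx":0,"wy":0,"wz":0},
  ],
)

```text
time_s: 2.45
eef_pos: [0.5676, -0.0234, 0.0225]
orientation: [-180.0, 0.0, 6.7]
ft_force: [-0.3, -0.0, -0.3]
width: 0.0002
```

>>> jog_arm(
  increments=[
    {"grip":1,"dx":0,"dy":-6,"dz":0,"wx":0,"wy":0,"wz":0},
    {"grip":1,"dx":0,"dy":-12,"dz":0,"wx":0,"wy":0,"wz":0},
    {"grip":1,"dx":0,"dy":-18,"dz":0,"wx":0,"wy":0,"wz":0},
    {"grip":1,"dx":0,"dy":-22,"dz":0,"wx":0,"wy":0,"wz":0},
    {"grip":1,"dx":0,"dy":-25,"dz":0,"wx":0,"wy":0,"wz":0},
    {"grip":1,"dx":0,"dy":-28,"dz":0,"wx":0,"wy":0,"wz":0},
    {"grip":1,"dx":0,"dy":-31,"dz":0,"wx":0,"wy":0,"wz":0},
    {"grip":1,"dx":0,"dy":-34,"dz":0,"wx":0,"wy":0,"wz":0},
    {"grip":1,"dx":0,"dy":-37,"dz":0,"wx":0,"wy":0,"wz":0},
    {"grip":1,"dx":0,"dy":-40,"dz":0,"wx":0,"wy":0,"wz":0},
  ],
)

```text
time_s: 3.28
eef_pos: [0.5632, 0.0164, 0.023]
orientation: [180.0, -0.0, 6.7]
ft_force: [1.1, -3.5, 1.0]
width: 0.0007
```

The 3.5 N reading opposing the push means the fingers are in contact and the row is moving. I'll continue.

>>> jog_arm(
  increments=[
    {"grip":1,"dx":0,"dy":-4,"dz":0,"wx":0,"wy":0,"wz":0},
    {"grip":1,"dx":0,"dy":-8,"dz":0,"wx":0,"wy":0,"wz":0},
    {"grip":1,"dx":0,"dy":-12,"dz":0,"wx":0,"wy":0,"wz":0},
    {"grip":1,"dx":0,"dy":-16,"dz":0,"wx":0,"wy":0,"wz":0},
    {"grip":1,"dx":0,"dy":-20,"dz":0,"wx":0,"wy":0,"wz":0},
    {"grip":1,"dx":0,"dy":-24,"dz":0,"wx":0,"wy":0,"wz":0},
    {"grip":1,"dx":0,"dy":-28,"dz":0,"wx":0,"wy":0,"wz":0},
    {"grip":1,"dx":0,"dy":-32,"dz":0,"wx":0,"wy":0,"wz":0},
    {"grip":1,"dx":0,"dy":-36,"dz":0,"wx":0,"wy":0,"wz":0},
    {"grip":1,"dx":0,"dy":-40,"dz":0,"wx":0,"wy":0,"wz":0},
  ],
)

```text
time_s: 4.12
eef_pos: [0.5584, 0.0564, 0.023]
orientation: [180.0, -0.0, 6.7]
ft_force: [0.4, -5.1, 2.4]
width: 0.0008
```

>>> jog_arm(
  increments=[
    {"grip":1,"dx":0,"dy":-4,"dz":0,"wx":0,"wy":0,"wz":0},
    {"grip":1,"dx":0,"dy":-8,"dz":0,"wx":0,"wy":0,"wz":0},
    {"grip":1,"dx":0,"dy":-12,"dz":0,"wx":0,"wy":0,"wz":0},
    {"grip":1,"dx":0,"dy":-15,"dz":0,"wx":0,"wy":0,"wz":0},
    {"grip":1,"dx":0,"dy":-18,"dz":0,"wx":0,"wy":0,"wz":0},
    {"grip":1,"dx":0,"dy":-20,"dz":0,"wx":0,"wy":0,"wz":0},
    {"grip":1,"dx":0,"dy":-22,"dz":0,"wx":0,"wy":0,"wz":0},
    {"grip":1,"dx":0,"dy":-24,"dz":0,"wx":0,"wy":0,"wz":0},
    {"grip":1,"dx":0,"dy":-26,"dz":0,"wx":0,"wy":0,"wz":0},
  ],
)

```text
time_s: 4.87
eef_pos: [0.5554, 0.082, 0.023]
orientation: [-180.0, -0.0, 6.7]
ft_force: [-0.3, -4.1, 2.5]
width: 0.0004
```

>>> jog_arm(
  increments=[
    {"grip":1,"dx":0,"dy":-1,"dz":0,"wx":0,"wy":0,"wz":0},
    {"grip":1,"dx":0,"dy":-2,"dz":0,"wx":0,"wy":0,"wz":0},
    {"grip":1,"dx":0,"dy":-3,"dz":0,"wx":0,"wy":0,"wz":0},
    {"grip":1,"dx":0,"dy":-4,"dz":0,"wx":0,"wy":0,"wz":0},
    {"grip":1,"dx":0,"dy":-5,"dz":0,"wx":0,"wy":0,"wz":0},
    {"grip":1,"dx":0,"dy":-6,"dz":0,"wx":0,"wy":0,"wz":0},
    {"grip":1,"dx":0,"dy":-7,"dz":0,"wx":0,"wy":0,"wz":0},
    {"grip":1,"dx":0,"dy":-8,"dz":0,"wx":0,"wy":0,"wz":0},
  ],
)

```text
time_s: 5.53
eef_pos: [0.5544, 0.0899, 0.0229]
orientation: [-180.0, 0.0, 6.7]
ft_force: [0.2, -4.6, 2.2]
width: -0.0001
```

>>> jog_arm(
  increments=[
    {"grip":1,"dx":0,"dy":-1,"dz":0,"wx":0,"wy":0,"wz":0},
    {"grip":1,"dx":0,"dy":-2,"dz":0,"wx":0,"wy":0,"wz":0},
  ],
)

```text
time_s: 5.7
eef_pos: [0.5542, 0.0919, 0.0229]
orientation: [-180.0, 0.0, 6.7]
ft_force: [0.6, -4.3, 1.3]
width: 0.0004
```

>>> jog_arm(
  increments=[
    {"grip":1,"dx":0,"dy":-1,"dz":0,"wx":0,"wy":0,"wz":0},
    {"grip":1,"dx":0,"dy":-2,"dz":0,"wx":0,"wy":0,"wz":0},
  ],
)

```text
time_s: 5.87
eef_pos: [0.5539, 0.0939, 0.023]
orientation: [-180.0, 0.0, 6.7]
ft_force: [0.9, -4.5, 2.2]
width: 0.0004
```

>>> jog_arm(
  increments=[
    {"grip":1,"dx":0,"dy":-0.5,"dz":0,"wx":0,"wy":0,"wz":0},
    {"grip":1,"dx":0,"dy":-1,"dz":0,"wx":0,"wy":0,"wz":0},
  ],
)

```text
time_s: 6.03
eef_pos: [0.5538, 0.0949, 0.0229]
orientation: [180.0, 0.0, 6.8]
ft_force: [0.4, -4.9, 2.3]
width: 0.0003
```

Run:
```python
from h import *
s=snap('scene','s2')[:,:,::-1];t=snap('top','t2')[:,:,::-1]
f=lambda a:cv2.resize(a,None,fx=4,fy=4,interpolation=cv2.INTER_CUBIC)
cv2.imwrite('pics/c2.png',np.vstack([f(s[150:225,250:450]),f(t[165:220,260:460])]))
```

```text
(no output)
```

View pics/c2.png

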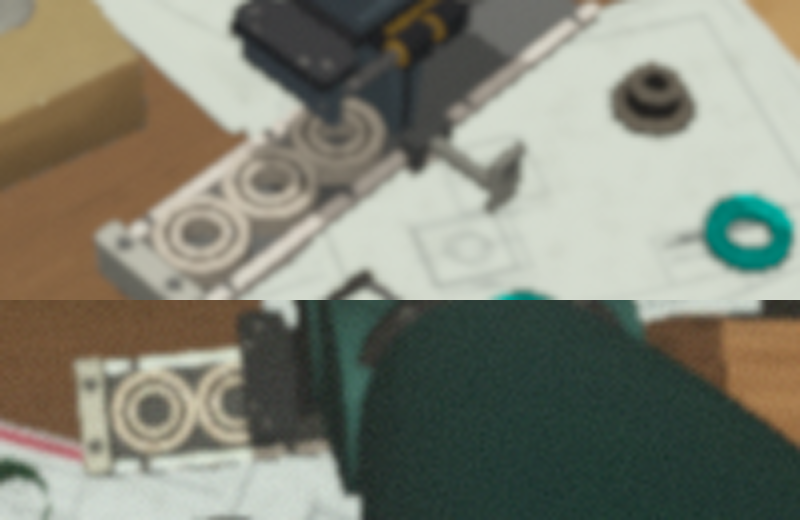

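The picture shows the row still together and almost at the stop: the front bearing is at (153,410) in the top crop and the stop edge is at about 105. I'll creep forward until the force rises.

>>> jog_arm(
  increments=[
    {"grip":1,"dx":0,"dy":-0.5,"dz":0,"wx":0,"wy":0,"wz":0},
    {"grip":1,"dx":0,"dy":-1,"dz":0,"wx":0,"wy":0,"wz":0},
  ],
)

```text
time_s: 6.3
eef_pos: [0.5537, 0.0958, 0.023]
orientation: [180.0, 0.0, 6.7]
ft_force: [1.0, -3.6, 1.9]
width: 0.0012
```

>>> jog_arm(
  increments=[
    {"grip":1,"dx":0,"dy":-0.5,"dz":0,"wx":0,"wy":0,"wz":0},
    {"grip":1,"dx":0,"dy":-1,"dz":0,"wx":0,"wy":0,"wz":0},
  ],
)

```text
time_s: 6.47
eef_pos: [0.5536, 0.0968, 0.0229]
orientation: [-180.0, -0.0, 6.7]
ft_force: [0.3, -4.5, 2.1]
width: 0.0005
```

>>> jog_arm(
  increments=[
    {"grip":1,"dx":0,"dy":-0.5,"dz":0,"wx":0,"wy":0,"wz":0},
    {"grip":1,"dx":0,"dy":-1,"dz":0,"wx":0,"wy":0,"wz":0},
  ],
)

```text
time_s: 6.63
eef_pos: [0.5535, 0.0978, 0.0229]
orientation: [-180.0, 0.0, 6.7]
ft_force: [0.8, -4.0, 3.2]
width: 0.0005
```

>>> jog_arm(
  increments=[
    {"grip":1,"dx":0,"dy":-0.5,"dz":0,"wx":0,"wy":0,"wz":0},
    {"grip":1,"dx":0,"dy":-1,"dz":0,"wx":0,"wy":0,"wz":0},
  ],
)

```text
time_s: 6.8
eef_pos: [0.5535, 0.0984, 0.023]
orientation: [180.0, -0.0, 6.8]
ft_force: [2.0, -14.6, 2.4]
width: 0.0004
```

>>> jog_arm(
  increments=[
    {"grip":1,"dx":0,"dy":-0.5,"dz":0,"wx":0,"wy":0,"wz":0},
    {"grip":1,"dx":0,"dy":-1,"dz":0,"wx":0,"wy":0,"wz":0},
  ],
)

```text
time_s: 6.97
eef_pos: [0.5534, 0.0988, 0.023]
orientation: [179.9, 0.0, 6.8]
ft_force: [2.3, -23.5, 4.2]
width: 0.0002
```

>>> jog_arm(
  increments=[
    {"grip":1,"dx":0,"dy":-0.5,"dz":0,"wx":0,"wy":0,"wz":0},
    {"grip":1,"dx":0,"dy":-1,"dz":0,"wx":0,"wy":0,"wz":0},
  ],
)

```text
time_s: 7.13
eef_pos: [0.5534, 0.0991, 0.023]
orientation: [179.9, 0.0, 6.8]
ft_force: [4.0, -33.1, 3.7]
width: 0.0006
```

The force has risen to 33 N, so the row is home. I'll back off and raise the tool.

>>> jog_arm(
  increments=[
    {"grip":1,"dx":0,"dy":3,"dz":0,"wx":0,"wy":0,"wz":0},
    {"grip":1,"dx":0,"dy":10,"dz":0,"wx":0,"wy":0,"wz":0},
    {"grip":1,"dx":0,"dy":20,"dz":0,"wx":0,"wy":0,"wz":0},
    {"grip":1,"dx":0,"dy":25,"dz":-10,"wx":0,"wy":0,"wz":0},
    {"grip":1,"dx":0,"dy":25,"dz":-35,"wx":0,"wy":0,"wz":0},
    {"grip":1,"dx":0,"dy":25,"dz":-65,"wx":0,"wy":0,"wz":0},
    {"grip":1,"dx":0,"dy":25,"dz":-90,"wx":0,"wy":0,"wz":0},
    {"grip":1,"dx":0,"dy":25,"dz":-100,"wx":0,"wy":0,"wz":0},
    {"grip":1,"dx":0,"dy":25,"dz":-100,"wx":0,"wy":0,"wz":0},
  ],
)

```text
time_s: 7.88
eef_pos: [0.5575, 0.0759, 0.1257]
orientation: [-180.0, -0.2, 6.7]
ft_force: [0.1, -0.3, -0.3]
width: 0.0008
```

>>> jog_arm(
  increments=[
    {"grip":1,"dx":-13,"dy":-2.3,"dz":0,"wx":0,"wy":0,"wz":-0.12},
    {"grip":1,"dx":-26,"dy":-4.7,"dz":0,"wx":0,"wy":0,"wz":-0.24},
    {"grip":1,"dx":-39,"dy":-7,"dz":0,"wx":0,"wy":0,"wz":-0.36},
    {"grip":1,"dx":-52,"dy":-9.4,"dz":0,"wx":0,"wy":0,"wz":-0.48},
    {"grip":1,"dx":-65,"dy":-11.7,"dz":0,"wx":0,"wy":0,"wz":-0.6},
    {"grip":1,"dx":-78,"dy":-14,"dz":0,"wx":0,"wy":0,"wz":-0.72},
    {"grip":1,"dx":-91,"dy":-16.4,"dz":0,"wx":0,"wy":0,"wz":-0.84},
    {"grip":1,"dx":-104,"dy":-18.7,"dz":0,"wx":0,"wy":0,"wz":-0.96},
    {"grip":1,"dx":-117,"dy":-21,"dz":0,"wx":0,"wy":0,"wz":-1.08},
    {"grip":1,"dx":-130,"dy":-23.4,"dz":0,"wx":0,"wy":0,"wz":-1.2},
  ],
)

```text
time_s: 8.72
eef_pos: [0.4227, 0.0837, 0.1218]
orientation: [-179.9, 0.0, 75.8]
ft_force: [-0.3, 0.2, 0.6]
width: 0.0005
```

>>> jog_arm(
  increments=[
    {"grip":1,"dx":0,"dy":0,"dz":0,"wx":0,"wy":0,"wz":-0.12},
    {"grip":1,"dx":0,"dy":0,"dz":0,"wx":0,"wy":0,"wz":-0.24},
    {"grip":1,"dx":0,"dy":0,"dz":0,"wx":0,"wy":0,"wz":-0.36},
    {"grip":1,"dx":0,"dy":0,"dz":0,"wx":0,"wy":0,"wz":-0.371},
    {"grip":1,"dx":0,"dy":0,"dz":0,"wx":0,"wy":0,"wz":-0.371},
  ],
)

```text
time_s: 9.13
eef_pos: [0.4237, 0.0838, 0.1222]
orientation: [-179.9, -0.0, 96.6]
ft_force: [0.2, 0.3, 0.8]
width: 0.0007
```

Run:
```python
from h import *
s=snap('scene','s3')[:,:,::-1];t=snap('top','t3')[:,:,::-1]
f=lambda a:cv2.resize(a,None,fx=4,fy=4,interpolation=cv2.INTER_CUBIC)
cv2.imwrite('pics/c3.png',np.vstack([f(s[140:225,265:465]),f(t[165:225,260:460])]))
e=ctrl.get_obs()['eef_pos'];print(e, proj('scene',[e-[0,0,.008],[e[0],e[1],.034]]), proj('top',[e]))
```

```text
[0.42392144 0.08380681 0.12245562] [[389.74519599 179.51060922]
 [385.99956212 203.92736988]] [[362.68146266 237.22791376]]
```

View pics/c3.png

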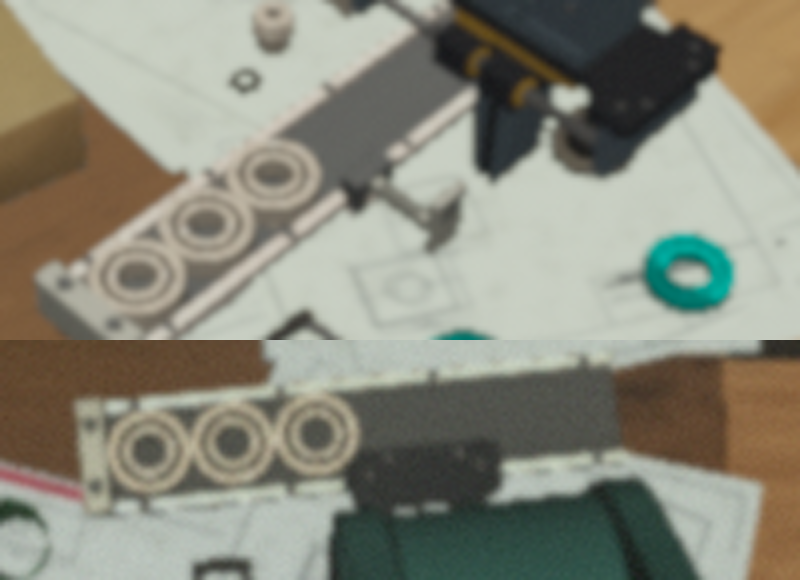

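The top and scene crops show all three bearings touching and against the stop, the gate open, and the fingers outside the tab and lined up with it. Now I'll descend.

>>> jog_arm(
  increments=[
    {"grip":1,"dx":0,"dy":0,"dz":15,"wx":0,"wy":0,"wz":0},
    {"grip":1,"dx":0,"dy":0,"dz":32,"wx":0,"wy":0,"wz":0},
    {"grip":1,"dx":0,"dy":0,"dz":49,"wx":0,"wy":0,"wz":0},
    {"grip":1,"dx":0,"dy":0,"dz":64,"wx":0,"wy":0,"wz":0},
    {"grip":1,"dx":0,"dy":0,"dz":76,"wx":0,"wy":0,"wz":0},
    {"grip":1,"dx":0,"dy":0,"dz":84,"wx":0,"wy":0,"wz":0},
    {"grip":1,"dx":0,"dy":0,"dz":87,"wx":0,"wy":0,"wz":0},
    {"grip":1,"dx":0,"dy":0,"dz":87,"wx":0,"wy":0,"wz":0},
  ],
)

```text
time_s: 9.9
eef_pos: [0.4239, 0.0838, 0.0354]
orientation: [-179.9, 0.0, 96.7]
ft_force: [0.1, 0.9, 0.0]
width: 0.0002
```

Run:
```python
from h import *
s=snap('scene','s4')[:,:,::-1]
cv2.imwrite('pics/c4.png',cv2.resize(s[150:230,310:430],None,fx=6,fy=6,interpolation=cv2.INTER_CUBIC))
```

```text
(no output)
```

View pics/c4.png

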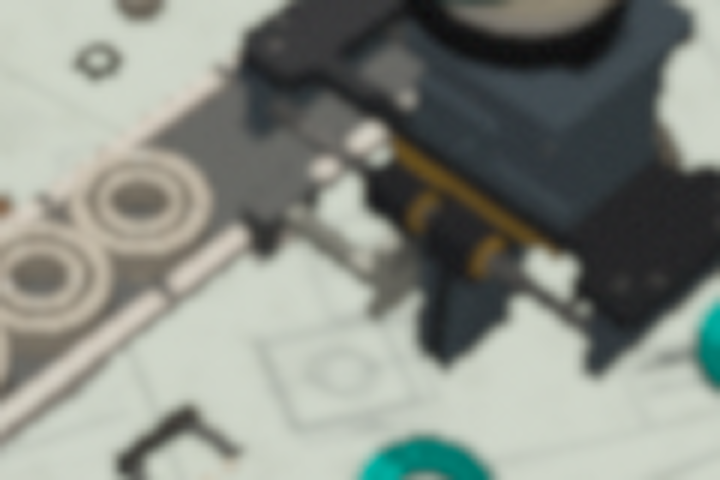

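The fingertips are just outside the tab, a little under 15 mm away, and no bystander is nearby. Now I'll push the gate.

>>> jog_arm(
  increments=[
    {"grip":1,"dx":0,"dy":3,"dz":0,"wx":0,"wy":0,"wz":0},
    {"grip":1,"dx":0,"dy":6,"dz":0,"wx":0,"wy":0,"wz":0},
    {"grip":1,"dx":0,"dy":9,"dz":0,"wx":0,"wy":0,"wz":0},
    {"grip":1,"dx":0,"dy":12,"dz":0,"wx":0,"wy":0,"wz":0},
    {"grip":1,"dx":0,"dy":15,"dz":0,"wx":0,"wy":0,"wz":0},
    {"grip":1,"dx":0,"dy":18,"dz":0,"wx":0,"wy":0,"wz":0},
    {"grip":1,"dx":0,"dy":21,"dz":0,"wx":0,"wy":0,"wz":0},
    {"grip":1,"dx":0,"dy":24,"dz":0,"wx":0,"wy":0,"wz":0},
    {"grip":1,"dx":0,"dy":27,"dz":0,"wx":0,"wy":0,"wz":0},
    {"grip":1,"dx":0,"dy":30,"dz":0,"wx":0,"wy":0,"wz":0},
  ],
)

```text
time_s: 10.78
eef_pos: [0.4542, 0.0875, 0.0359]
orientation: [-180.0, -0.0, 96.8]
ft_force: [-1.5, 0.0, 1.4]
width: 0.0006
```

>>> jog_arm(
  increments=[
    {"grip":1,"dx":0,"dy":3,"dz":0,"wx":0,"wy":0,"wz":0},
    {"grip":1,"dx":0,"dy":6,"dz":0,"wx":0,"wy":0,"wz":0},
    {"grip":1,"dx":0,"dy":9,"dz":0,"wx":0,"wy":0,"wz":0},
    {"grip":1,"dx":0,"dy":12,"dz":0,"wx":0,"wy":0,"wz":0},
    {"grip":1,"dx":0,"dy":15,"dz":0,"wx":0,"wy":0,"wz":0},
    {"grip":1,"dx":0,"dy":18,"dz":0,"wx":0,"wy":0,"wz":0},
    {"grip":1,"dx":0,"dy":20,"dz":0,"wx":0,"wy":0,"wz":0},
  ],
)

```text
time_s: 11.37
eef_pos: [0.4742, 0.0898, 0.0359]
orientation: [180.0, -0.0, 96.8]
ft_force: [-1.6, 1.9, -0.1]
width: 0.0007
```

>>> jog_arm(
  increments=[
    {"grip":1,"dx":0,"dy":1,"dz":0,"wx":0,"wy":0,"wz":0},
    {"grip":1,"dx":0,"dy":2,"dz":0,"wx":0,"wy":0,"wz":0},
    {"grip":1,"dx":0,"dy":3,"dz":0,"wx":0,"wy":0,"wz":0},
    {"grip":1,"dx":0,"dy":4,"dz":0,"wx":0,"wy":0,"wz":0},
    {"grip":1,"dx":0,"dy":5,"dz":0,"wx":0,"wy":0,"wz":0},
  ],
)

```text
time_s: 11.78
eef_pos: [0.4788, 0.0904, 0.0359]
orientation: [-180.0, -0.0, 96.8]
ft_force: [-2.1, 1.8, -0.6]
width: 0.0004
```

The gate is moving at about 1.5–2 N, which matches its stated friction. I'll creep on to the hard end.

>>> jog_arm(
  increments=[
    {"grip":1,"dx":0,"dy":1,"dz":0,"wx":0,"wy":0,"wz":0},
    {"grip":1,"dx":0,"dy":2,"dz":0,"wx":0,"wy":0,"wz":0},
    {"grip":1,"dx":0,"dy":3,"dz":0,"wx":0,"wy":0,"wz":0},
  ],
)

```text
time_s: 12.03
eef_pos: [0.4819, 0.0907, 0.0359]
orientation: [180.0, -0.0, 96.8]
ft_force: [-1.5, 0.6, 0.1]
width: 0.0006
```

>>> jog_arm(
  increments=[
    {"grip":1,"dx":0,"dy":0.7,"dz":0,"wx":0,"wy":0,"wz":0},
    {"grip":1,"dx":0,"dy":1.5,"dz":0,"wx":0,"wy":0,"wz":0},
  ],
)

```text
time_s: 12.2
eef_pos: [0.4833, 0.0909, 0.0359]
orientation: [-180.0, 0.0, 96.8]
ft_force: [-2.5, 0.2, -0.0]
width: 0.0008
```

>>> jog_arm(
  increments=[
    {"grip":1,"dx":0,"dy":0.7,"dz":0,"wx":0,"wy":0,"wz":0},
    {"grip":1,"dx":0,"dy":1.5,"dz":0,"wx":0,"wy":0,"wz":0},
  ],
)

```text
time_s: 12.37
eef_pos: [0.4849, 0.0911, 0.0359]
orientation: [-180.0, -0.0, 96.8]
ft_force: [-1.1, 0.4, -0.5]
width: 0.0005
```

>>> jog_arm(
  increments=[
    {"grip":1,"dx":0,"dy":0.7,"dz":0,"wx":0,"wy":0,"wz":0},
    {"grip":1,"dx":0,"dy":1.5,"dz":0,"wx":0,"wy":0,"wz":0},
  ],
)

```text
time_s: 12.53
eef_pos: [0.4863, 0.0912, 0.0359]
orientation: [-180.0, -0.0, 96.8]
ft_force: [-1.9, 1.2, 0.4]
width: 0.0004
```

>>> jog_arm(
  increments=[
    {"grip":1,"dx":0,"dy":0.7,"dz":0,"wx":0,"wy":0,"wz":0},
    {"grip":1,"dx":0,"dy":1.5,"dz":0,"wx":0,"wy":0,"wz":0},
  ],
)

```text
time_s: 12.7
eef_pos: [0.4878, 0.0914, 0.0359]
orientation: [-180.0, 0.0, 96.8]
ft_force: [-0.9, 1.3, -0.4]
width: 0.0004
```

>>> jog_arm(
  increments=[
    {"grip":1,"dx":0,"dy":0.7,"dz":0,"wx":0,"wy":0,"wz":0},
    {"grip":1,"dx":0,"dy":1.5,"dz":0,"wx":0,"wy":0,"wz":0},
  ],
)

```text
time_s: 12.87
eef_pos: [0.4894, 0.0916, 0.036]
orientation: [180.0, -0.0, 96.8]
ft_force: [-1.8, 0.5, 0.7]
width: 0.0003
```

>>> jog_arm(
  increments=[
    {"grip":1,"dx":0,"dy":0.5,"dz":0,"wx":0,"wy":0,"wz":0},
    {"grip":1,"dx":0,"dy":1,"dz":0,"wx":0,"wy":0,"wz":0},
  ],
)

```text
time_s: 13.03
eef_pos: [0.4902, 0.0917, 0.0359]
orientation: [-180.0, 0.0, 96.8]
ft_force: [-4.3, -0.0, 1.1]
width: 0.0004
```

>>> jog_arm(
  increments=[
    {"grip":1,"dx":0,"dy":0.5,"dz":0,"wx":0,"wy":0,"wz":0},
    {"grip":1,"dx":0,"dy":1,"dz":0,"wx":0,"wy":0,"wz":0},
    {"grip":1,"dx":0,"dy":1,"dz":0,"wx":0,"wy":0,"wz":0},
    {"grip":1,"dx":0,"dy":1,"dz":0,"wx":0,"wy":0,"wz":0},
  ],
)

```text
time_s: 13.37
eef_pos: [0.4903, 0.0917, 0.0358]
orientation: [-179.9, 0.0, 96.8]
ft_force: [-8.4, 0.2, 6.2]
width: 0.0005
```

The TCP has stopped advancing while the force rises, so the gate is at its hard end. I'll back off and lift.

>>> jog_arm(
  increments=[
    {"grip":1,"dx":0,"dy":1,"dz":0,"wx":0,"wy":0,"wz":0},
    {"grip":1,"dx":0,"dy":1,"dz":0,"wx":0,"wy":0,"wz":0},
  ],
)

```text
time_s: 13.53
eef_pos: [0.4903, 0.0917, 0.0356]
orientation: [-179.8, 0.0, 96.8]
ft_force: [-12.7, -0.8, 9.9]
width: 0.0006
```

>>> jog_arm(
  increments=[
    {"grip":1,"dx":0,"dy":-4,"dz":0,"wx":0,"wy":0,"wz":0},
    {"grip":1,"dx":0,"dy":-12,"dz":0,"wx":0,"wy":0,"wz":0},
    {"grip":1,"dx":0,"dy":-24,"dz":0,"wx":0,"wy":0,"wz":0},
    {"grip":1,"dx":0,"dy":-36,"dz":-8,"wx":0,"wy":0,"wz":0},
    {"grip":1,"dx":0,"dy":-44,"dz":-35,"wx":0,"wy":0,"wz":0},
    {"grip":1,"dx":0,"dy":-48,"dz":-65,"wx":0,"wy":0,"wz":0},
    {"grip":1,"dx":0,"dy":-48,"dz":-90,"wx":0,"wy":0,"wz":0},
    {"grip":1,"dx":0,"dy":-48,"dz":-105,"wx":0,"wy":0,"wz":0},
    {"grip":1,"dx":0,"dy":-48,"dz":-110,"wx":0,"wy":0,"wz":0},
    {"grip":1,"dx":0,"dy":-48,"dz":-110,"wx":0,"wy":0,"wz":0},
  ],
)

```text
time_s: 14.37
eef_pos: [0.4447, 0.0863, 0.1468]
orientation: [179.9, -0.0, 96.8]
ft_force: [0.5, -0.0, 0.5]
width: 0.0006
```

Run:
```python
from h import *
s=snap('scene','s5')[:,:,::-1];t=snap('top','t5')[:,:,::-1]
f=lambda a:cv2.resize(a,None,fx=4,fy=4,interpolation=cv2.INTER_CUBIC)
cv2.imwrite('pics/c5.png',np.vstack([f(s[130:220,255:455]),f(t[165:220,260:460])]))
```

```text
(no output)
```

View pics/c5.png

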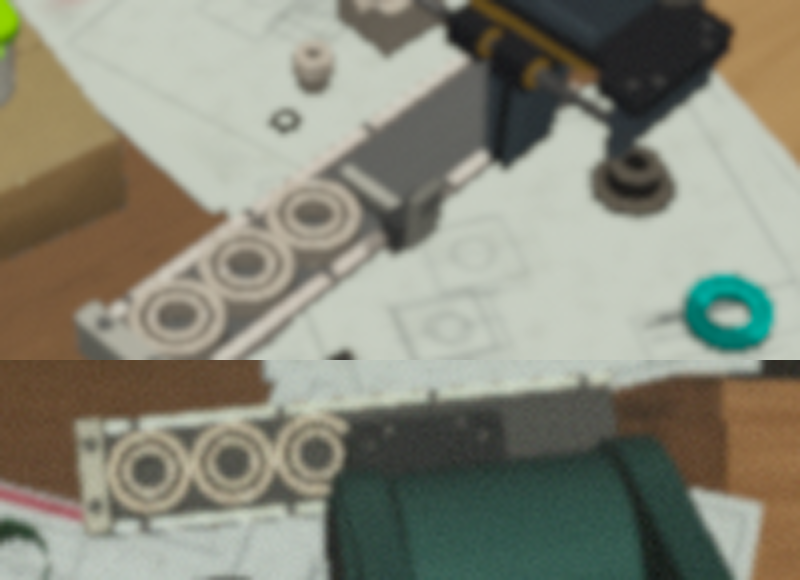

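The bearings are home and the gate bar lies across the channel behind them, with the bar end at (345,168) and the tab at about (420,195) in the scene crop. I'll check the gate travel numerically.

Run:
```python
from h import *
s=cv2.imread('pics/s5.png');s0=cv2.imread('pics/s0.png')
f=lambda a:cv2.resize(a,None,fx=10,fy=10,interpolation=cv2.INTER_CUBIC)
cv2.imwrite('pics/c6.png',np.hstack([f(s0[180:205,350:385]),f(s[165:190+5,335:370])[:250]]))
ax=np.array([-.1167,.9932,0]);ay=np.array([-.9932,-.1167,0]);O=np.array([.5535,.1065,0])
for j in(0,.005,.047,.052):
  P=[O-.008*ax+sx*.013*ax+(y-j)*ay+[0,0,.0595] for y in(.107,.099) for sx in(-1,1)]
  print(j,proj('scene',P).round(1).tolist())
```

```text
0 [[382.8, 187.3], [375.0, 193.5], [380.1, 185.3], [372.3, 191.5]]
0.005 [[381.1, 186.1], [373.3, 192.2], [378.4, 184.1], [370.6, 190.3]]
0.047 [[367.1, 176.1], [359.3, 182.1], [364.5, 174.3], [356.7, 180.2]]
0.052 [[365.5, 175.0], [357.7, 180.9], [362.9, 173.1], [355.1, 179.0]]
```

View pics/c6.png

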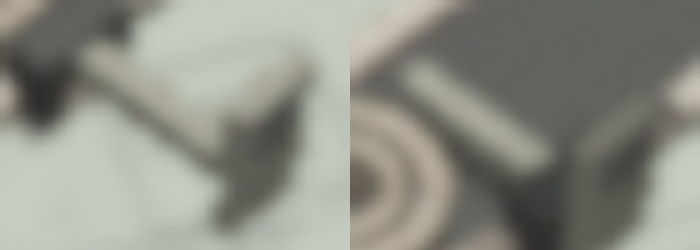

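The outer far corner of the tab is at about (365.5, 174.7). The prediction is (365.5, 175.0) for fully shut (0.052) and (367.1, 176.1) for 0.047, so the gate is fully shut. Handing in.

```bash
python3 -c "
from rig import ctrl
print(ctrl.get_obs()['ft_force']);print(ctrl.hand_in())"
```

```text
[-0.51440779 -0.17159642 -0.78425057]
the job is handed in; nothing more can be done
None
```

I pushed the rear bearing with closed fingertips, and the row slid about 90 mm as one train until it met the end stop. The push force rose from about 4 N to 33 N there. I then pushed the gate tab at about 2 N until it stopped moving at its hard end, backed off and lifted clear. The job was handed in at about 14.5 s.

**Last checks:**
- **Bearings:** the final pictures show all three flat, touching and against the stop.
- **Gate:** the bar lies across the channel behind the row. The tab corner is within about 0.3 px of where it should be for fully shut (0.052 m).
- **Robot:** it was raised clear of everything, with under 1 N on the wrist.
- **Bystanders:** the ones in view look unmoved, but I did not measure them. The micrometer and cup were mostly out of the final crop.

**Disagreements:**
- The row met the stop about 5 mm later than my first estimate, probably from camera error or the assumed finger thickness. I moved the track origin about 3 mm for the later steps.
- At the gate's hard end the wrist also read about 10 N upward on top of the 13 N push. I didn't find the cause, and the reading was gone after backing off.

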